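# Wedge the rocking projector case

### The arm

A 6-joint arm with a two-finger parallel gripper is mounted at the origin on the work surface. World frame = base frame: x ahead of the robot, y to its left, z up, the work surface at z = 0. Lengths are in m, angles in degrees, forces in N, time in s.
With the tool pointing down it reaches from about 0.4 to 0.825 m from the base axis. Payload 7 kg.
Tool frame: the origin (TCP) lies between the finger pads; the fingertips stand 19 mm ahead of it and the grasp point (between the pads) is the TCP; x points along the fingers, y is the direction in which the jaws open and shut, and the axes are right-handed (so a half turn about x gives the same grasp; the last joint's range is limited). The gripper opens to 88 mm and grips with 3 to 60 N. Pads are 19 mm wide; open, the fingers measure 130 mm over their backs; the gripper's body (78 mm by 193 mm) begins 47 mm behind the grasp point.
Start: joints at [-51.847, 20.546, 0.682, 0, -70.136, -16.507], TCP at [0.249, -0.627, 0.246] pointing down, gripper open.
Joint ranges: [-176.03, 176.03], [-82.01, 121.73], [-58.28, 71.71], [-173.87, 95.51], [-174.79, -0.11], [-173.66, 173.66]. Speed limits (degrees/s): [136.94, 136.94, 172.46, 180, 180, 180].

### API

Orientations are given as [roll, pitch, yaw] about the fixed x, y, z axes, in that order (R = Rz(yaw) Ry(pitch) Rx(roll)).
In Python, from plant import r gives the robot as it stands.
- The arm moves only by the tool send_rows, never from a script. Its argument "plan" is a list of rows, each a list of 2 entries, a list of its own where there are three numbers: the shift along the tool's x, y, z scaled (see below), then the turn, a rotation vector about the tool's x, y, z scaled (see below). A call has exactly 5 rows; each row is the pose to reach, as a shift and turn from the pose measured when the call began, along the tool's axes at that moment; what a row does not reach only later rows make up. The controller multiplies each number of a shift by 0.15 m and each number of a turn by pi/4 rad. A row lasts 1/10 s, in which the tool goes at most 50 mm and 8.59 degrees, less where a joint would pass 70% of its speed; a pose out of reach is approached as far as the arm can. A call with a number of a shift or a turn outside -1 to 1 is refused whole. A call with a gripper value outside its range is refused whole. "jaw" is the opening, from -1 (shut) to 1 (fully open), so that 0 is half open, set as the call begins (left out, the last holds). The fingers move at their own pace and stop on an object; "force" is the grip in N (left out, the last holds). Time passes only in rows, so rows that repeat a pose let the fingers close, or fill a call up. It gives the time, the measured TCP pose, the force and the opening at its end, in the units of the state.
- r.get_state(): the state, without advancing time (a new reading comes with each control period).
- r.capture(name): name is "scene" or "side" or "wrist"; returns a dict with "color" (420x560x3 uint8, red, green, blue), "range_z" (420x560 float32, m along the optical axis (not along the pixel's ray), 0 where there is no reading), "mtx" (3x3 intrinsics, pixels), "pose" (4x4, takes a point from camera to world coordinates). Camera axes: x right, y down, z forward; pixel columns grow to the right and rows downward; lengths in m; the calibration is good to about 2 mm. A picture is of the moment at which its call begins.
- r.close_job(): hands the job in, once; it reports no verdict.
Trained networks look in a picture, given as the dict that the camera call returned (one of the last four; its "shot" number tells which), for a name from the list of things; names that differ only in an ending like _2 or _b are one class to them, and where a whole thing is asked for, a point or a joint stands for the part that bears it (a point fixed in the world has none). Each returns a list of dicts, best first, with "score" (0 to 1); they miss things now and then, are a little off and sometimes report something else, mostly with a low value. They report only what shows in the picture. A call takes as long as a camera call. They do not tell look-alikes from the thing itself.
- r.find_in(picture, target): "uv" ([column, row] in pixels, amid what is visible of it).
- r.trace(picture, target): "mask" (420x560 bool, what is visible of it) and "uv" ([column, row] in pixels, amid what is visible of it).
The state is a dict: "time_s": time; "joints": joint angles; "qd": joint speeds; "joint_torque": joint torques, N m; "tcp_pos": TCP position; "eef_rot": TCP orientation; "contact_force": force on the tool from outside, world axes, zero at the start; "moment": the same for the moment, N m; "gripper_width": finger opening in m.
Only numpy, scipy, OpenCV 4.12 (cv2) and the standard library are available. Lean on these libraries where they do the work, as an engineer would, in place of code of your own. Each camera call takes 0.05 s, during which the arm holds its last target. There are 200 camera calls.

### The job

The plywood projector case rocks because the foot under its near right corner is too short. Press down on the metal plate at that corner with the fingertips to feel the case rock, then push the loose wooden wedge, thin end first, along the table under that foot until the case no longer rocks when you press there, without jacking it out of level and without lifting the wedge. Finish while still holding that corner plate firmly pressed down, the case standing level and steady on the wedge, with nothing else on the table disturbed.

Things in the scene. Friction and masses are not known exactly. Their poses are not given: they have to be found in the camera images.
- case: Plywood projector case 200 (x) x 260 (y) mm, 1.3 kg, loose on four 24 mm round feet centred at x +-80, y +-110 mm. Level: underside 25, top 75 mm above the table. On top a black lamp housing (68 mm across, to 177 mm high, at x 45, y 70) and a lens frame (60 mm wide, to 147 mm high, at x -35, y 70). Origin: centre of the footprint at table height, z up. Its -x -y foot (near right corner) is short.
- foot_mount (a point): Where the short foot's centre line meets the case's underside: x -80, y -110 mm in the case's frame, 25 mm above the table when level. The foot's underside hangs 6 to 10 mm above the table, a different amount each time and not told.
- press_point (a point): Point on top of the corner plate straight above the short foot, 77 mm above the table when level. Pressing here with 2 to 3 N tips the unwedged case down until the short foot meets the table; let go, it falls back level.
- corner_plate: Aluminium plate 50 x 50 mm on the case's top over the short foot (the other corners have one too), fixed, 2 mm proud of the plywood. Origin: its centre, 75 mm above the table when level.
- wedge: Loose beech wedge, 120 mm long (x), 60 mm wide (y), 70 g: flat underside, its top sloping evenly from 20 mm high at the thick butt (-x end) to 2 mm at the thin end (+x). Origin: centre of the underside. It lies flat to the right of the case with its thin end pointing roughly at the short foot. It slides easily until it meets the foot; friction then holds it where it is pushed.
- wedge_tip (a point): Middle of the wedge's thin end, on its underside.
- wedge_butt (a point): Middle of the wedge's thick butt face, 10 mm above its underside.
- yellow_roll: Bystander: small roll of tape 48 mm across, 18 mm high, lying loose on the case's top at the +x -y corner; it must stay on the case. Origin: centre of its underside.
- batten: Bystander: loose rectangular wooden batten 110 (x) x 34 x 22 mm lying between the robot and the case; not a wedge. Origin: centre of its underside.
- eyepiece: Bystander: grey eyepiece knob, 40 mm across, 40 mm high, standing to the right of the case beyond the wedge's path. Origin: centre of its underside.
- grey_roll: Bystander: large roll of tape, 100 mm across, 48 mm high, left of the case. Origin: centre of its underside.
- tube_a: Bystander: cardboard tube standing upright, 42 mm across, 100 mm high, left of the case. Origin: centre of its underside.
- tube_b: Bystander: cardboard tube like tube_a, left of the case.
- torch: Bystander: black torch standing on its head, 52 mm across, 150 mm high, far right. Origin: centre of its underside.
Things that resemble listed ones, but are neither listed nor needed, are in the scene too. What is shaped like the wedge but black is not meant.

How it is judged (in metres and radians):
On the way, in this order (a step that is already met when the one before it is completed fails the run):
1. the corner plate is pressed and the case is felt to rock (it tips by more than 0.03 rad) (contact force between the fingers and corner_plate above 0.5 N and angle between case's own z axis and vertical above 0.03 rad), for 0.05 s.
2. the wedge is under the short foot (x of foot_mount in the frame of wedge between -0.055 and 0.06 m and y of foot_mount in the frame of wedge between -0.03 and 0.03 m), for 0.1 s.
At the end, for the whole second after the job is handed in: Corner plate pressed with over 4 N, case level within 0.015 rad and at rest, wedge flat, foot centre over it, carrying over 2 N of the case; case within 50 mm and bystanders within 30 mm of their starts, small roll still on the case, wedge and case still (under 10 mm/s) (all of step 2 and angle between case's own z axis and vertical below 0.015 rad and contact force between the fingers and corner_plate above 4 N and contact force between wedge and case above 2 N and linear speed of each of case, wedge below 0.01 m/s and height (world z) of wedge below 0.006 m and angle between wedge's own z axis and vertical below 0.06 rad and distance of case from where it was at the start of the episode below 0.05 m and height (world z) of yellow_roll above 0.06 m and distance of each of batten, eyepiece, grey_roll, tube_a, tube_b, torch from where it was at the start of the episode below 0.03 m); the arm keeps its last pose, push and grip.
It fails at once if the wedge is lifted or tipped up (height (world z) of wedge above 0.012 m or angle between wedge's own z axis and vertical above 0.2 rad).
It fails at once if the case is lifted, tipped over or shoved away (height (world z) of case above 0.02 m or angle between case's own z axis and vertical above 0.15 rad or distance of case from where it was at the start of the episode above 0.05 m).
It fails at once if the small roll falls off the case (height (world z) of yellow_roll below 0.06 m).
It fails at once if a bystander is disturbed (distance of any of batten, eyepiece, grey_roll, tube_a, tube_b, torch from where it was at the start of the episode above 0.03 m).
It also fails if it takes over 72 s, if anything falls off the work surface, if the arm or the gripper's body presses on something with over 40 N, if the wrist force passes 120 N, or if a joint passes its speed limit or range.

## Working session

There is one attempt and no reset: what is moved stays moved. The work goes in short steps, Python scripts to look and compute and a tool call to move; the robot and the scene stay as the last step left them, time stands still between calls to the robot, and variables do not carry over. Pictures are saved under pics/ and viewed, about 8 in all and at most 12, crops included, and the job is handed in when it is done.

Besides the shell and the picture viewer there is one more tool, called after "Call:" as name([rows], argument=value, ...), one row to a line, values as JSON. send_rows: Moves the arm, as the interface text tells. Its arguments: {"type":"object","properties":{"plan":{"type":"array"},"jaw":{"type":"number"},"force":{"type":"number"}},"required":["plan"]}

```bash
mkdir -p pics; ls; cat > h.py <<'E'
import numpy as np, cv2
from plant import r
def cloud(p):
    z=p["range_z"].astype(float); K=p["mtx"]; v,u=np.mgrid[0:z.shape[0],0:z.shape[1]]
    P=np.stack([(u-K[0,2])/K[0,0]*z,(v-K[1,2])/K[1,1]*z,z,np.ones_like(z)],-1)@np.array(p["pose"]).T
    P=P[...,:3]; P[z<=0]=np.nan; return P
def save(p,n): cv2.imwrite(f"pics/{n}.png",cv2.cvtColor(p["color"],cv2.COLOR_RGB2BGR))
E
python3 - <<'E'
from h import *
s=r.get_state(); print(s)
a=r.capture("scene"); b=r.capture("side")
for n,p in (("scene",a),("side",b)):
    C=cloud(p)
    np.savez(n+".npz",C=C,col=p["color"]); print(n,np.round(p["pose"],3).tolist())
    for t in ["wedge","case","corner_plate","yellow_roll","batten","eyepiece","torch"]:
        for d in r.trace(p,t)[:3]:
            m=d["mask"]; q=C[m]; q=q[~np.isnan(q[:,0])]
            print(t,round(d["score"],2),np.round(d["uv"]),m.sum(),np.round(np.median(q,0),3) if len(q) else None, np.round(q.min(0),3),np.round(q.max(0),3))
cv2.imwrite("pics/both.png",cv2.cvtColor(np.hstack([a["color"],b["color"]])[:, :],cv2.COLOR_RGB2BGR))
i=np.vstack([a["color"],b["color"]]); i=cv2.resize(np.hstack([a["color"],b["color"]]),(800,300))
save(a,"scene"); save(b,"side")
E
```

```text
pics
{'time_s': 0.0, 'joints': array([-5.18456381e+01,  2.05893382e+01,  6.33219568e-01, -1.99443425e-02,
       -7.01354547e+01, -1.65068667e+01]), 'qd': array([-0.00923002, -0.00712256,  0.11653763, -0.00225426, -0.03351446,
       -0.08929721]), 'joint_torque': array([ 1.71690886e-04, -5.82726896e+01,  2.93071944e+01,  6.99730530e+00,
        7.13380767e-03, -1.41948622e-04]), 'tcp_pos': array([ 0.24880855, -0.62697312,  0.24464267]), 'eef_rot': array([ 94.93734118,  89.90652638, 116.57804432]), 'contact_force': array([-0.2643232 ,  0.24730974, -0.35435319]), 'moment': array([ 0.03795564, -0.00236972, -0.02627321]), 'gripper_width': 0.08737163707253974}
scene [[-0.468, 0.725, -0.505, 1.053], [0.884, 0.377, -0.278, 0.282], [-0.011, -0.576, -0.817, 0.852], [0.0, 0.0, 0.0, 1.0]]
wedge 0.8 [234. 152.] 825 [ 0.41  -0.208  0.011] [ 0.36  -0.281 -0.002] [ 0.44  -0.144  0.024]
wedge 0.64 [173. 153.] 675 [ 0.502 -0.355  0.012] [ 0.429 -0.41   0.   ] [ 0.557 -0.306  0.024]
wedge 0.61 [225. 194.] 990 [ 0.553 -0.152  0.011] [ 0.514 -0.216 -0.001] [ 0.582 -0.09   0.023]
case 0.68 [310. 254.] 9
[... 917 characters left out ...]
373 -0.266 -0.002] [ 0.436 -0.142  0.023]
wedge 0.66 [322. 202.] 792 [ 0.545 -0.149  0.01 ] [ 0.515 -0.242 -0.005] [ 0.594 -0.084  0.023]
case 0.94 [226. 231.] 7641 [0.6   0.186 0.075] [ 0.516 -0.075 -0.003] [0.826 0.269 0.181]
corner_plate 0.72 [283. 217.] 264 [0.546 0.036 0.077] [0.521 0.008 0.072] [0.576 0.062 0.083]
yellow_roll 0.82 [236. 200.] 252 [0.676 0.07  0.09 ] [0.653 0.029 0.072] [0.721 0.094 0.096]
batten 0.98 [272. 289.] 801 [0.446 0.195 0.021] [ 0.42   0.12  -0.005] [0.49  0.248 0.027]
eyepiece 0.72 [270. 188.] 130 [ 0.696 -0.093  0.019] [ 0.682 -0.111  0.002] [ 0.719 -0.082  0.045]
torch 0.58 [333. 136.] 665 [ 0.667 -0.353  0.067] [ 0.646 -0.618 -0.005] [ 0.823 -0.334  0.154]
```

View pics/scene.png

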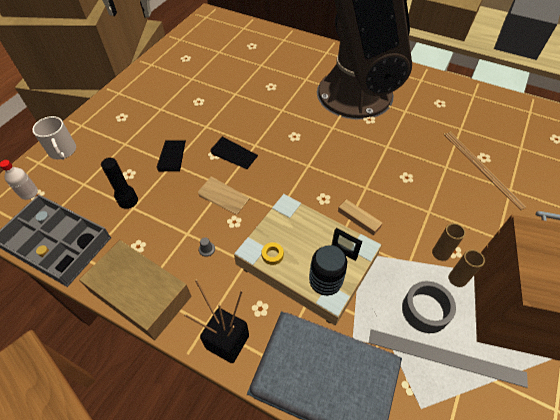

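```bash
python3 - <<'E'
import numpy as np, cv2
s=np.load("scene.npz"); b=np.load("side.npz")
A=cv2.resize(s["col"][120:270,130:330],(800,600),interpolation=cv2.INTER_CUBIC)
cv2.imwrite("pics/crop.png",A[...,::-1])
# plane views: orthophoto top-down height map, scene+side
for n,C in (("scene",s["C"]),("side",b["C"])):
    P=C.reshape(-1,3); P=P[~np.isnan(P[:,0])]
    # case top at z 0.075
    m=(abs(P[:,2]-0.075)<0.006)&(P[:,0]>.5)&(P[:,0]<.76)&(P[:,1]>-.05)&(P[:,1]<.3)
    print(n,"case rect",cv2.minAreaRect(P[m][:,:2].astype(np.float32)))
    for c in ((.41,-.208),(.502,-.355),(.553,-.152)):
        m=(P[:,2]>.004)&(P[:,2]<.03)&(np.hypot(P[:,0]-c[0],P[:,1]-c[1])<.09)
        Q=P[m]; k=np.c_[Q[:,:2],np.ones(len(Q))]
        w=np.ones(len(Q),bool)
        for _ in range(4):
            g=np.linalg.lstsq(k[w],Q[w,2],rcond=None)[0]; w=abs(k@g-Q[:,2])<.003
        ctr,sz,an=cv2.minAreaRect(Q[:,:2].astype(np.float32))
        print(c,"grad",np.round(g[:2],3),"slope",round(np.hypot(*g[:2]),3),"downhill deg",round(np.degrees(np.arctan2(-g[1],-g[0])),1),"rect",np.round(ctr,3),np.round(sz,3),round(an,1))
E
```

```text
scene case rect ((0.6308693289756775, 0.12740440666675568), (0.2597779333591461, 0.2027435600757599), 84.13572692871094)
(0.41, -0.208) grad [-0.01  -0.142] slope 0.142 downhill deg 85.8 rect [ 0.41  -0.205] [0.171 0.156] 29.0
(0.502, -0.355) grad [0.125 0.06 ] slope 0.139 downhill deg -154.6 rect [ 0.506 -0.349] [0.164 0.164] 19.3
(0.553, -0.152) grad [-0.01  -0.141] slope 0.142 downhill deg 86.1 rect [ 0.549 -0.155] [0.14  0.159] 2.7
side case rect ((0.628886878490448, 0.12887042760849), (0.2642081677913666, 0.20565302670001984), 84.1226577758789)
(0.41, -0.208) grad [ 0.011 -0.13 ] slope 0.131 downhill deg 94.8 rect [ 0.406 -0.215] [0.155 0.167] 71.3
(0.502, -0.355) grad [0.121 0.044] slope 0.129 downhill deg -160.1 rect [ 0.494 -0.349] [0.171 0.158] 50.3
(0.553, -0.152) grad [-0.006 -0.122] slope 0.122 downhill deg 87.0 rect [ 0.551 -0.14 ] [0.15  0.151] 23.6
```

View pics/crop.png

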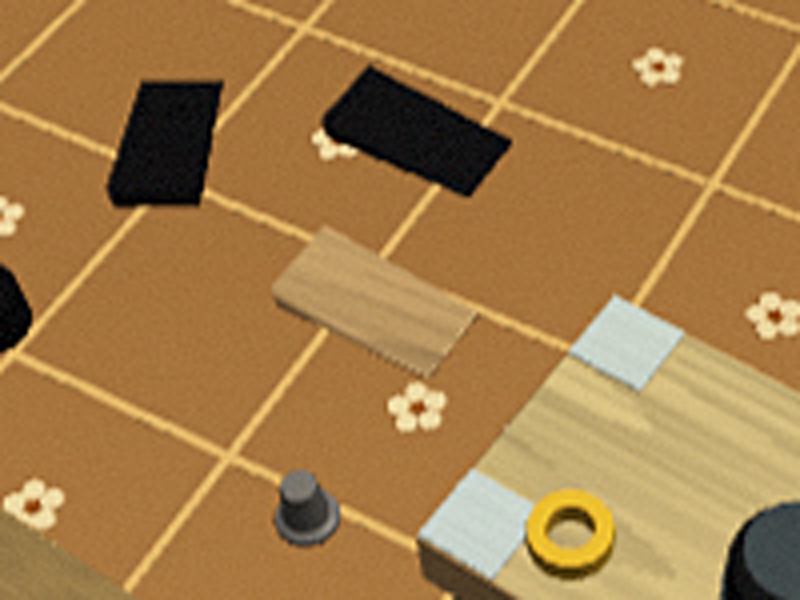

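The beech wedge is at crop (370,300), which is scene (225,194). It is the only plywood-coloured one: the wedges at scene (172,154) and (234,152) are black look-alikes, so they are excluded. The short-foot plate is at scene (288,205). The yellow roll (272,252) and eyepiece (207,246) are clear of the wedge's path.

```bash
cat >> h.py <<'E'
from scipy.spatial.transform import Rotation as Ro
from scipy.optimize import minimize
def Rt(yaw):  # tool down, tool y along world direction yaw (deg)
    a=np.radians(yaw); y=np.array([np.cos(a),np.sin(a),0]); x=np.array([0,0,-1.]); return np.c_[x,y,np.cross(x,y)]
def go(p,yaw,tip=True):
    """p: wanted fingertip point in world -> scaled shift & turn"""
    s=r.get_state(); R=Ro.from_euler("xyz",s["eef_rot"],degrees=True).as_matrix()
    p=np.array(p,float); p=p+[0,0,.019] if tip else p
    W=Rt(yaw); print("t",round(s["time_s"],2),"tcp",np.round(s["tcp_pos"],4),"F",np.round(s["contact_force"],2),"w",round(s["gripper_width"],3),
      "| yaw",round(np.degrees(np.arctan2(R[1,1],R[0,1])),1),"q6",round(s["joints"][5],1))
    print(" shift",np.round(R.T@(p-s["tcp_pos"])/.15,3),"turn",np.round(Ro.from_matrix(R.T@W).as_rotvec()/(np.pi/4),3))
def proj(p,X):
    T=np.linalg.inv(np.array(p["pose"])); c=X@T[:3,:3].T+T[:3,3]; u=c@np.array(p["mtx"]).T; return u[:,:2]/u[:,2:]
WM=np.array([[a,b,c] for a,hs in ((-.06,(0,.02)),(.06,(0,.002))) for b in (-.03,.03) for c in hs])
def fit(masks,x0,M=WM):
    def iou(x):
        t=0
        a=x[2]; R=np.array([[np.cos(a),-np.sin(a),0],[np.sin(a),np.cos(a),0],[0,0,1]])
        for p,m in masks:
            h=cv2.convexHull((proj(p,M@R.T+[x[0],x[1],0])*16).astype(np.int32))
            i=np.zeros((420*4,560*4),np.uint8); cv2.fillConvexPoly(i,h//4+2,1)
            mm=cv2.resize(m.astype(np.uint8),(2240,1680),interpolation=cv2.INTER_NEAREST)
            t-=(i&mm).sum()/(i|mm).sum()
        return t/len(masks)
    S=np.array([x0]+[list(np.array(x0)+d) for d in np.diag([.01,.01,.1])])
    o=minimize(iou,x0,method="Nelder-Mead",options=dict(initial_simplex=S,xatol=2e-4,fatol=1e-4)); return o.x,-o.fun
def wedge(guess,cams=("scene","side")):
    ms=[]
    for n in cams:
        p=r.capture(n)
        for d in r.trace(p,"wedge"):
            if np.hypot(*(d["uv"]-proj(p,np.array([[guess[0],guess[1],.01]]))[0]))<25: ms.append((p,d["mask"])); break
    out=[]
    for k in ([ms] + [[m] for m in ms]) if len(ms)>1 else [ms]:
        x,f=fit(k,guess); print("wedge",np.round(x[:2],4),"yaw",round(np.degrees(x[2]),1),"iou",round(f,3)); out.append(x)
    return out[0]
def infr(w,P): 
    c,s=np.cos(w[2]),np.sin(w[2]); d=np.array(P)[:2]-w[:2]; return np.array([c*d[0]+s*d[1],-s*d[0]+c*d[1]])
E
python3 - <<'E'
from h import *
w=wedge([.551,-.15,np.radians(86.5)])
a=np.radians(-5.9); F=np.array([.630-.08*np.cos(a)-.11*-np.sin(a)*-1*-1, 0])
R=np.array([[np.cos(a),-np.sin(a)],[np.sin(a),np.cos(a)]]); F=np.array([.630,.128])+R@[-.08,-.11]
print("foot",F,"in wedge",infr(w,F)); tip=w[:2]+.06*np.array([np.cos(w[2]),np.sin(w[2])]); print("tip",tip,"yaw to foot",np.degrees(np.arctan2(*(F-w[:2])[::-1])))
go([*F,.20],-5.9); go([*F,.20],174.1)
E
```

```text
wedge [ 0.5485 -0.1506] yaw 87.1 iou 0.939
wedge [ 0.5488 -0.1513] yaw 87.2 iou 0.927
wedge [ 0.5482 -0.1502] yaw 88.1 iou 0.957
foot [0.5391166  0.02680609] in wedge [0.17668013 0.01821481]
tip [ 0.55149025 -0.09063719] yaw to foot 93.02774546796769
t 1.0 tcp [ 0.249  -0.6274  0.2456] F [-0.72  0.44  0.35] w 0.088 | yaw 111.6 q6 -16.5
 shift [0.177 3.34  3.407] turn [ 2.612 -0.    -0.   ]
t 1.0 tcp [ 0.249  -0.6274  0.2456] F [-0.72  0.44  0.35] w 0.088 | yaw 111.6 q6 -16.5
 shift [0.177 3.34  3.407] turn [-1.388  0.    -0.   ]
```

Call:
send_rows([
  [[0,0.25,0.25],[0,0,0]],
  [[0,0.5,0.5],[0,0,0]],
  [[0,0.75,0.75],[0,0,0]],
  [[0,1,1],[0,0,0]],
  [[0,1,1],[0,0,0]],
], jaw=-1, force=20)

```text
time_s: 1.5
tcp_pos: [0.3342, -0.4293, 0.2462]
eef_rot: [-23.9, 89.9, -2.1]
contact_force: [0.2, 0.2, 0.7]
gripper_width: 0.0532
```

Call:
send_rows([
  [[0,0.25,0.25],[-0.17,0,0]],
  [[0,0.5,0.5],[-0.34,0,0]],
  [[0,0.75,0.75],[-0.5,0,0]],
  [[0,1,1],[-0.68,0,0]],
  [[0,1,1],[-0.7,0,0]],
])

```text
time_s: 2.0
tcp_pos: [0.4191, -0.2315, 0.2469]
eef_rot: [-54.6, 89.8, -0.8]
contact_force: [0.0, -0.2, -0.0]
gripper_width: 0.0133
```

```bash
python3 -c "
from h import *
go([.539,.027,.2],174)"
```

```text
t 2.0 tcp [ 0.4191 -0.2315  0.2469] F [ 0.01 -0.25 -0.02] w 0.013 | yaw 143.8 q6 -30.9
 shift [0.188 0.375 1.862] turn [-0.672  0.001  0.004]
```

Call:
send_rows([
  [[0,0.05,0.25],[-0.17,0,0]],
  [[0,0.1,0.5],[-0.34,0,0]],
  [[0,0.15,0.75],[-0.5,0,0]],
  [[0,0.2,1],[-0.67,0,0]],
  [[0,0.2,1],[-0.67,0,0]],
])

```text
time_s: 2.5
tcp_pos: [0.4855, -0.0899, 0.2472]
eef_rot: [-82.4, 89.8, 2.0]
contact_force: [0.0, -0.2, -0.8]
gripper_width: 0.0004
```

```bash
python3 -c "
from h import *
go([.539,.027,.12],174)"
```

```text
t 2.5 tcp [ 0.4855 -0.0899  0.2472] F [ 0.   -0.16 -0.81] w 0.0 | yaw 174.3 q6 -18.1
 shift [ 0.723 -0.275  0.811] turn [0.008 0.001 0.005]
```

Call:
send_rows([
  [[0.1,-0.1,0.27],[0,0,0]],
  [[0.2,-0.2,0.54],[0,0,0]],
  [[0.4,-0.27,0.81],[0,0,0]],
  [[0.6,-0.27,0.81],[0,0,0]],
  [[0.72,-0.27,0.81],[0,0,0]],
])

```text
time_s: 3.0
tcp_pos: [0.5376, 0.0274, 0.137]
eef_rot: [-111.0, 89.9, -26.7]
contact_force: [0.3, 0.2, 0.1]
gripper_width: 0.0011
```

```bash
python3 - <<'E'
from h import *
go([.539,.027,.078],174)
p=r.capture("side"); save(p,"s1"); s=cv2.imread("pics/s1.png")[130:280,180:380]
q=r.capture("scene"); t=cv2.cvtColor(q["color"],cv2.COLOR_RGB2BGR)[130:280,180:380]
cv2.imwrite("pics/s1c.png",cv2.resize(np.hstack([s,t]),(800,300),interpolation=cv2.INTER_CUBIC))
E
```

```text
t 3.0 tcp [0.5376 0.0274 0.137 ] F [0.29 0.23 0.11] w 0.001 | yaw 174.4 q6 -29.5
 shift [ 0.267 -0.009 -0.002] turn [ 0.008 -0.001  0.002]
```

View pics/s1c.png

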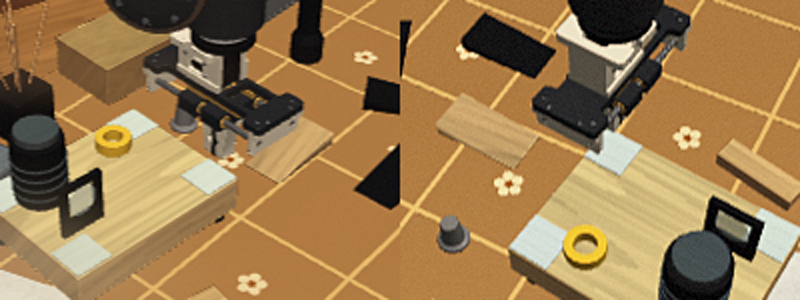

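The fingers are over the corner plate (scene crop (600,140)). Now pressing gently.

Call:
send_rows([
  [[0.15,0,0],[0,0,0]],
  [[0.25,0,0],[0,0,0]],
  [[0.27,0,0],[0,0,0]],
  [[0.285,0,0],[0,0,0]],
  [[0.3,0,0],[0,0,0]],
])

```text
time_s: 3.6
tcp_pos: [0.537, 0.0257, 0.0933]
eef_rot: [-175.4, 89.9, -91.1]
contact_force: [-3.7, -2.1, 4.7]
gripper_width: 0.0005
```

```bash
python3 -c "
from h import *
go([.539,.027,.07],174)"
```

```text
t 3.6 tcp [0.537  0.0257 0.0933] F [-3.73 -2.1   4.74] w 0.001 | yaw 174.3 q6 -29.5
 shift [ 0.028 -0.013  0.01 ] turn [ 0.006 -0.002  0.   ]
```

Call:
send_rows([
  [[0.01,0,0],[0,0,0]],
  [[0.02,0,0],[0,0,0]],
  [[0.03,0,0],[0,0,0]],
  [[0.03,0,0],[0,0,0]],
  [[0.03,0,0],[0,0,0]],
])

```text
time_s: 4.1
tcp_pos: [0.537, 0.0254, 0.0896]
eef_rot: [-162.6, 89.9, -78.3]
contact_force: [-3.2, -1.9, 5.2]
gripper_width: 0.0003
```

```bash
python3 -c "
from h import *
go([.539,.027,.07],174)
for n in ('side','scene'):
    C=cloud(r.capture(n)); P=C.reshape(-1,3); P=P[~np.isnan(P[:,0])]
    a=np.radians(-5.9); L=(P[:,:2]-[.63,.128])@np.array([[np.cos(a),-np.sin(a)],[np.sin(a),np.cos(a)]])
    m=(abs(P[:,2]-.073)<.012)&(abs(L[:,0])<.09)&(L[:,1]>-.12)&(L[:,1]<.03)&((L[:,0]<.03)|(L[:,1]>-.05))&((L[:,0]>-.04)|(L[:,1]>-.08))
    k=np.c_[L[m],np.ones(m.sum())];z=P[m,2]; g=np.linalg.lstsq(k,z,rcond=None)[0]; w=abs(k@g-z)<.004; g=np.linalg.lstsq(k[w],z[w],rcond=None)[0]; print(n,m.sum(),np.round(g,4),np.hypot(*g[:2]))
"
```

```text
t 4.1 tcp [0.537  0.0254 0.0896] F [-3.16 -1.91  5.21] w 0.0 | yaw 174.3 q6 -29.5
 shift [ 0.004 -0.012  0.012] turn [ 0.006 -0.002  0.001]
side 1823 [0.0468 0.0318 0.0754] 0.05660242297581178
scene 3068 [0.0455 0.0327 0.0762] 0.05602871310608557
```

The case tilts 0.056 rad, so the rock is felt. I'll press a little further to find where the foot bottoms.

Call:
send_rows([
  [[0.01,0,0],[0,0,0]],
  [[0.015,0,0],[0,0,0]],
  [[0.02,0,0],[0,0,0]],
  [[0.025,0,0],[0,0,0]],
  [[0.025,0,0],[0,0,0]],
])

```text
time_s: 4.7
tcp_pos: [0.5369, 0.0251, 0.0881]
eef_rot: [-150.8, 89.9, -66.5]
contact_force: [-10.9, -1.4, 20.6]
gripper_width: 0.0004
```

Call:
send_rows([
  [[-0.1,0,0],[0,0,0]],
  [[-0.2,0,0],[0,0,0]],
  [[-0.3,0,0],[0,0,0]],
  [[-0.4,0,0],[0,0,0]],
  [[-0.5,0,0],[0,0,0]],
])

```text
time_s: 5.2
tcp_pos: [0.5376, 0.0256, 0.1645]
eef_rot: [-108.1, 89.8, -23.8]
contact_force: [0.0, -0.6, 0.3]
gripper_width: 0.0002
```

```bash
cat >> h.py <<'E'
def tilt():
    for n in ('side','scene'):
        C=cloud(r.capture(n)); P=C.reshape(-1,3); P=P[~np.isnan(P[:,0])]
        a=np.radians(-5.9); L=(P[:,:2]-[.63,.128])@np.array([[np.cos(a),-np.sin(a)],[np.sin(a),np.cos(a)]])
        m=(abs(P[:,2]-.073)<.012)&(abs(L[:,0])<.09)&(L[:,1]>-.12)&(L[:,1]<.03)&((L[:,0]<.03)|(L[:,1]>-.05))&((L[:,0]>-.04)|(L[:,1]>-.08))
        k=np.c_[L[m],np.ones(m.sum())];z=P[m,2]; g=np.linalg.lstsq(k,z,rcond=None)[0]; w=abs(k@g-z)<.004; g=np.linalg.lstsq(k[w],z[w],rcond=None)[0]; print("tilt",n,np.round(g,4),round(np.hypot(*g[:2]),4))
E
python3 - <<'E'
from h import *
tilt()
w=wedge([.5485,-.1506,np.radians(87.1)])
b=w[:2]-(.06+.04)*np.array([np.cos(w[2]),np.sin(w[2])]); print("behind",b)
go([*b,.12],180+np.degrees(w[2])-90)
E
```

```text
tilt side [-0.0006 -0.      0.0748] 0.0006
tilt scene [-0.0005 -0.0005  0.0757] 0.0007
wedge [ 0.5489 -0.1512] yaw 87.2 iou 0.938
wedge [ 0.5488 -0.152 ] yaw 87.7 iou 0.953
wedge [ 0.5482 -0.1502] yaw 86.8 iou 0.934
behind [ 0.54401326 -0.25108719]
t 5.5 tcp [0.5366 0.0252 0.1626] F [0.78 0.47 0.18] w 0.0 | yaw 174.3 q6 -29.5
 shift [ 0.161 -0.232 -1.828] turn [-0.065 -0.003  0.001]
```

Call:
send_rows([
  [[0,-0.05,-0.25],[-0.06,0,0]],
  [[0,-0.1,-0.5],[-0.06,0,0]],
  [[0,-0.12,-0.75],[-0.06,0,0]],
  [[0,-0.15,-1],[-0.06,0,0]],
  [[0,-0.15,-1],[-0.06,0,0]],
])

```text
time_s: 6.0
tcp_pos: [0.5434, -0.1296, 0.1617]
eef_rot: [157.2, 89.8, -116.0]
contact_force: [-0.2, 0.5, -0.4]
gripper_width: 0.0004
```

```bash
python3 -c "
from h import *
go([.544,-.251,.03],177.2)"
```

```text
t 6.0 tcp [ 0.5434 -0.1296  0.1617] F [-0.21  0.54 -0.41] w 0.0 | yaw 176.8 q6 -10.1
 shift [ 0.754 -0.05  -0.806] turn [-0.009 -0.004 -0.001]
```

Call:
send_rows([
  [[0,-0.02,-0.3],[0,0,0]],
  [[0,-0.04,-0.6],[0,0,0]],
  [[0.2,-0.05,-0.8],[0,0,0]],
  [[0.5,-0.05,-0.81],[0,0,0]],
  [[0.75,-0.05,-0.81],[0,0,0]],
])

```text
time_s: 6.5
tcp_pos: [0.5431, -0.2524, 0.0472]
eef_rot: [141.5, 89.8, -131.9]
contact_force: [-0.5, -0.4, -0.4]
gripper_width: 0.0006
```

```bash
python3 - <<'E'
from h import *
go([.544,-.251,.006],177.2)
p=r.capture("scene"); save(p,"a")
q=r.capture("side")
for n,c in (("sc",p),("si",q)):
    C=cloud(c).reshape(-1,3); C=C[~np.isnan(C[:,0])]
    m=(abs(C[:,2]-.075)<.006)&(C[:,0]>.5)&(C[:,0]<.76)&(C[:,1]>-.05)&(C[:,1]<.3)
    print(cv2.minAreaRect(C[m][:,:2].astype(np.float32)))
t=lambda c,a:cv2.cvtColor(c["color"],cv2.COLOR_RGB2BGR)[a[0]:a[0]+150,a[1]:a[1]+200]
cv2.imwrite("pics/s2.png",cv2.resize(np.hstack([t(p,(110,120)),t(q,(120,240))]),(800,300),interpolation=cv2.INTER_CUBIC))
E
```

```text
t 6.5 tcp [ 0.5431 -0.2524  0.0472] F [-0.46 -0.44 -0.45] w 0.001 | yaw 176.7 q6 2.7
 shift [ 0.148 -0.006  0.01 ] turn [-0.012 -0.003 -0.002]
((0.6323467493057251, 0.12813225388526917), (0.25984692573547363, 0.20214159786701202), 84.11875915527344)
((0.6290438771247864, 0.12977194786071777), (0.26265355944633484, 0.20333489775657654), 83.90120697021484)
```

View pics/s2.png

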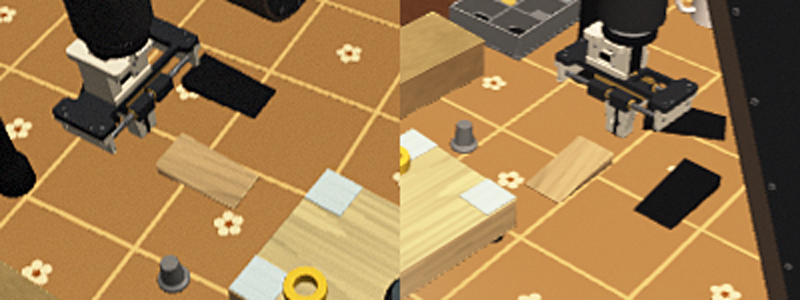

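The closed fingers are behind the thick butt (left crop (140,130), wedge at (205,170)). Next I lower to 6 mm above the table and advance to just short of contact.

Call:
send_rows([
  [[0.08,0,0],[0,0,0]],
  [[0.148,0,0],[-0.012,0,0]],
  [[0.148,0,0.06],[-0.012,0,0]],
  [[0.148,0,0.12],[-0.012,0,0]],
  [[0.148,0,0.18],[-0.012,0,0]],
])

```text
time_s: 7.1
tcp_pos: [0.5419, -0.223, 0.0228]
eef_rot: [97.1, 89.4, -175.6]
contact_force: [0.1, -0.1, 0.9]
gripper_width: 0.0006
```

Call:
send_rows([
  [[0,0,0.05],[0,0,0]],
  [[0,0.005,0.1],[0,0,0]],
  [[0,0.01,0.16],[0,0,0]],
  [[0,0.018,0.22],[0,0,0]],
  [[0,0.026,0.28],[0,0,0]],
])

```text
time_s: 7.6
tcp_pos: [0.5399, -0.1801, 0.0228]
eef_rot: [97.3, 89.4, -175.5]
contact_force: [0.3, 0.1, 0.2]
gripper_width: 0.0005
```

```bash
python3 - <<'E'
from h import *
go([.544,-.251,.006],177.2)
w=wedge([.547,-.12,np.radians(87.1)],("side","scene"))
print("foot in wedge",infr(w,[.540,.028]))
E
```

```text
t 7.6 tcp [ 0.5399 -0.1801  0.0228] F [0.33 0.07 0.2 ] w 0.001 | yaw 177.3 q6 -4.0
 shift [-0.014 -0.05  -0.471] turn [ 0.001 -0.002 -0.012]
wedge [ 0.5479 -0.1095] yaw 87.6 iou 0.954
wedge [ 0.5475 -0.1091] yaw 87.5 iou 0.946
wedge [ 0.5484 -0.1097] yaw 86.9 iou 0.964
foot in wedge [0.1370672  0.01356215]
```

Call:
send_rows([
  [[0,0.012,0.1],[0,0,0]],
  [[0,0.025,0.2],[0,0,0]],
  [[0,0.037,0.3],[0,0,0]],
  [[0,0.05,0.4],[0,0,0]],
  [[0,0.06,0.48],[0,0,0]],
])

```text
time_s: 8.3
tcp_pos: [0.5342, -0.1066, 0.0228]
eef_rot: [96.7, 89.4, -175.9]
contact_force: [-0.0, -0.0, 0.5]
gripper_width: 0.0001
```

```bash
python3 - <<'E'
from h import *
go([.544,-.251,.006],177.2)
w=wedge([.541,-.04,np.radians(87.1)],("side","scene"))
print("foot in wedge",infr(w,[.540,.028]))
E
```

```text
t 8.3 tcp [ 0.5342 -0.1066  0.0228] F [-0.03 -0.04  0.49] w 0.0 | yaw 177.3 q6 -11.9
 shift [-0.015 -0.11  -0.959] turn [ 0.003 -0.001 -0.012]
wedge [ 0.5418 -0.0378] yaw 89.6 iou 0.651
wedge [ 0.5415 -0.036 ] yaw 88.8 iou 0.676
wedge [ 0.541  -0.0431] yaw 89.6 iou 0.628
foot in wedge [0.06573996 0.00218402]
```

Call:
send_rows([
  [[0,0.004,0.04],[0,0,0]],
  [[0,0.008,0.08],[0,0,0]],
  [[0,0.01,0.12],[0,0,0]],
  [[0,0.012,0.15],[0,0,0]],
  [[0,0.012,0.18],[0,0,0]],
])

```text
time_s: 9.0
tcp_pos: [0.5339, -0.0801, 0.0228]
eef_rot: [97.0, 89.4, -175.6]
contact_force: [-0.3, 0.0, 0.6]
gripper_width: 0.0007
```

Call:
send_rows([
  [[0,0,0.01],[0,0,0]],
  [[0,0,0.02],[0,0,0]],
  [[0,0,0.025],[0,0,0]],
  [[0,0,0.03],[0,0,0]],
  [[0,0,0.035],[0,0,0]],
])

```text
time_s: 9.5
tcp_pos: [0.5342, -0.0749, 0.0228]
eef_rot: [97.1, 89.4, -175.5]
contact_force: [0.3, -0.4, 0.7]
gripper_width: 0.0006
```

```bash
python3 - <<'E'
from h import *
go([.54,-.2,.006],177.2); tilt()
p=r.capture("scene");q=r.capture("side")
t=lambda c,a:cv2.cvtColor(c["color"],cv2.COLOR_RGB2BGR)[a[0]:a[0]+150,a[1]:a[1]+200]
cv2.imwrite("pics/s3.png",cv2.resize(np.hstack([t(p,(110,170)),t(q,(120,220))]),(800,300),interpolation=cv2.INTER_CUBIC))
E
```

```text
t 9.5 tcp [ 0.5342 -0.0749  0.0228] F [ 0.31 -0.44  0.66] w 0.001 | yaw 177.4 q6 -15.3
 shift [-0.014 -0.077 -0.831] turn [ 0.004 -0.002 -0.012]
tilt side [ 0.0019 -0.0004  0.0748] 0.0019
tilt scene [ 0.0004 -0.0004  0.0757] 0.0006
```

View pics/s3.png

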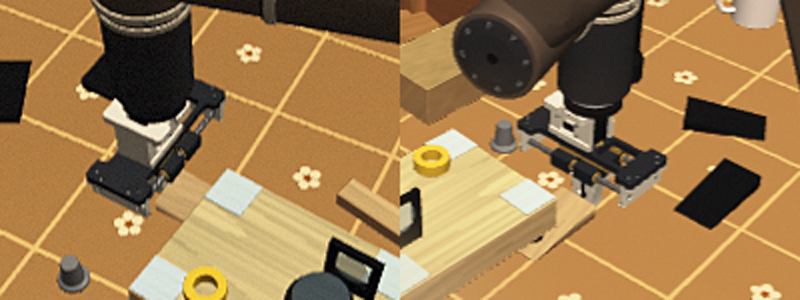

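Fingers, wedge and case are aligned, and the wedge thin end shows under the corner (right crop (545,240)). No contact force yet, so I keep easing it in.

Call:
send_rows([
  [[0,0,0.007],[0,0,0]],
  [[0,0,0.014],[0,0,0]],
  [[0,0,0.021],[0,0,0]],
  [[0,0,0.028],[0,0,0]],
  [[0,0,0.035],[0,0,0]],
])

```text
time_s: 10.2
tcp_pos: [0.5344, -0.0695, 0.0228]
eef_rot: [96.8, 89.4, -175.9]
contact_force: [0.1, -0.2, 0.2]
gripper_width: 0.0005
```

Call:
send_rows([
  [[0,0,0.007],[0,0,0]],
  [[0,0,0.014],[0,0,0]],
  [[0,0,0.02],[0,0,0]],
  [[0,0,0.025],[0,0,0]],
  [[0,0,0.03],[0,0,0]],
])

```text
time_s: 10.7
tcp_pos: [0.5341, -0.0656, 0.0228]
eef_rot: [99.8, 89.4, -172.8]
contact_force: [0.1, -5.8, 2.4]
gripper_width: 0.0006
```

Contact: the push force rose to 5.8 N. I back off, rise, and press to test.

Call:
send_rows([
  [[0,0,-0.1],[0,0,0]],
  [[0,0,-0.2],[0,0,0]],
  [[-0.2,0,-0.25],[0,0,0]],
  [[-0.5,0,-0.25],[0,0,0]],
  [[-0.8,0,-0.25],[0,0,0]],
])

```text
time_s: 11.2
tcp_pos: [0.5329, -0.1044, 0.1437]
eef_rot: [99.3, 89.3, -173.4]
contact_force: [2.4, -0.5, 0.6]
gripper_width: 0.0004
```

```bash
python3 - <<'E'
from h import *
tilt()
w=wedge([.538,.003,np.radians(88)],("side","scene")); print(infr(w,[.540,.028]))
go([.540,.028,.12],174)
E
```

```text
tilt side [-0.0014 -0.      0.0748] 0.0014
tilt scene [-0.0008 -0.0014  0.0757] 0.0016
wedge [0.5416 0.003 ] yaw 86.9 iou 0.412
wedge [0.5359 0.0047] yaw 90.2 iou 0.507
wedge [ 0.5097 -0.048 ] yaw 177.1 iou 0.379
[0.02488834 0.00289963]
t 11.5 tcp [ 0.5329 -0.1035  0.1421] F [-0.34  0.29  0.31] w 0.0 | yaw 177.3 q6 -12.3
 shift [ 0.019 -0.006  0.878] turn [ 0.074 -0.002 -0.015]
```

Call:
send_rows([
  [[0.02,0,0.25],[0.07,0,-0.015]],
  [[0.02,0,0.5],[0.07,0,-0.015]],
  [[0.02,0,0.75],[0.07,0,-0.015]],
  [[0.02,-0.006,0.88],[0.07,0,-0.015]],
  [[0.1,-0.006,0.88],[0.07,0,-0.015]],
])

```text
time_s: 12.0
tcp_pos: [0.5405, 0.0303, 0.1266]
eef_rot: [-153.8, 89.9, -69.4]
contact_force: [0.5, -0.9, 0.1]
gripper_width: 0.0004
```

```bash
python3 -c "
from h import *
go([.540,.028,.077],174)"
```

```text
t 12.0 tcp [0.5405 0.0303 0.1266] F [ 0.52 -0.94  0.09] w 0.0 | yaw 174.3 q6 -29.8
 shift [ 0.204  0.002 -0.015] turn [ 0.007 -0.002  0.001]
```

Call:
send_rows([
  [[0.1,0,-0.015],[0,0,0]],
  [[0.18,0,-0.015],[0,0,0]],
  [[0.2,0,-0.015],[0,0,0]],
  [[0.207,0,-0.015],[0,0,0]],
  [[0.214,0,-0.015],[0,0,0]],
])

```text
time_s: 12.5
tcp_pos: [0.5392, 0.027, 0.0957]
eef_rot: [158.3, 89.8, -117.4]
contact_force: [-15.5, 3.1, 36.7]
gripper_width: 0.0007
```

```bash
python3 -c "
from h import *
go([.540,.028,.077],174); tilt(); go([.540,.028,.077],174)"
```

```text
t 12.5 tcp [0.5392 0.027  0.0957] F [-15.48   3.06  36.75] w 0.001 | yaw 174.3 q6 -29.6
 shift [-0.002 -0.005  0.007] turn [ 0.007 -0.004 -0.002]
tilt side [0.0031 0.0008 0.0747] 0.0032
tilt scene [0.002  0.0005 0.0756] 0.0021
t 12.6 tcp [0.5392 0.027  0.0958] F [-12.34   3.16  28.63] w 0.0 | yaw 174.3 q6 -29.6
 shift [-0.001 -0.005  0.007] turn [ 0.007 -0.004 -0.001]
```

The case is steady: tilt stays at or below 0.003 rad under about 30 N, against 0.056 unwedged. Easing to a moderate press.

Call:
send_rows([
  [[0.003,0,0],[0,0,0]],
  [[0.003,0,0],[0,0,0]],
  [[0.003,0,0],[0,0,0]],
  [[0.003,0,0],[0,0,0]],
  [[0.003,0,0],[0,0,0]],
])

```text
time_s: 13.1
tcp_pos: [0.5393, 0.0268, 0.0961]
eef_rot: [168.0, 89.9, -107.7]
contact_force: [-6.2, 4.8, 16.4]
gripper_width: 0.0004
```

```bash
python3 - <<'E'
from h import *
go([.540,.028,.077],174); tilt()
p=r.capture("scene");q=r.capture("side")
for n,c in (("sc",p),("si",q)):
    C=cloud(c).reshape(-1,3); C=C[~np.isnan(C[:,0])]
    m=(abs(C[:,2]-.075)<.006)&(C[:,0]>.5)&(C[:,0]<.76)&(C[:,1]>-.05)&(C[:,1]<.3)
    print(cv2.minAreaRect(C[m][:,:2].astype(np.float32)))
t=lambda c,a:cv2.cvtColor(c["color"],cv2.COLOR_RGB2BGR)[a[0]:a[0]+150,a[1]:a[1]+200]
cv2.imwrite("pics/s4.png",cv2.resize(np.hstack([t(p,(130,170)),t(q,(150,200))]),(800,300),interpolation=cv2.INTER_CUBIC))
go([.540,.028,.077],174)
E
```

```text
t 13.1 tcp [0.5393 0.0268 0.0961] F [-6.17  4.76 16.45] w 0.0 | yaw 174.3 q6 -29.5
 shift [ 0.    -0.004  0.008] turn [ 0.007 -0.003 -0.001]
tilt side [0.0014 0.0016 0.0748] 0.0021
tilt scene [-0.0002 -0.0003  0.0756] 0.0004
((0.6326050162315369, 0.12992461025714874), (0.2598493993282318, 0.20176632702350616), 83.79047393798828)
((0.6304279565811157, 0.13151372969150543), (0.2637121081352234, 0.20523297786712646), 83.36804962158203)
t 13.3 tcp [0.5393 0.0268 0.0961] F [-6.36  4.52 17.  ] w 0.0 | yaw 174.3 q6 -29.5
 shift [ 0.001 -0.004  0.008] turn [ 0.007 -0.003 -0.001]
```

View pics/s4.png

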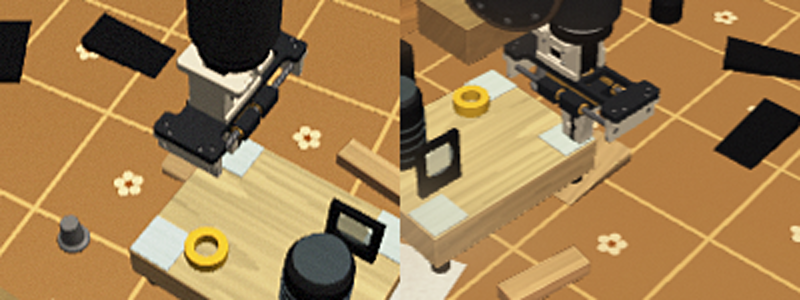

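The picture shows the fingers on the plate (right crop (575,130)) and the foot on the wedge (578,180). The yellow roll, eyepiece and batten are in place. The force holds at about 17 N and the case is level, so I'm handing in.

```bash
python3 -c "
from h import *
r.close_job(); s=r.get_state(); print(s['time_s'],s['contact_force'],s['tcp_pos'])"
```

```text
the job is handed in; nothing more can be done
the job is handed in; nothing more can be done
```

The job is handed in. The case no longer rocks: it stands level on the wedge with the fingertips still pressing the corner plate at about 17 N. No verdict is reported, so these are my own last checks.

- **Rock felt:** pressing the plate tipped the case 0.056 rad, and the short foot met the table about 7.5–8 mm down.
- **Wedge pushed in:** I slid the beech wedge along the table with closed fingers against its butt. The push force jumped to 5.8 N when it met the foot. The two black look-alike wedges were left alone.
- **Wedge position:** the foot centre sits about 24 mm from the wedge's middle toward its thin end and about 3 mm to the side. The lengthwise figure comes from the finger position. The camera fit was poor there (overlap 0.4–0.5, one camera's fit wrong) because the case hides the wedge.
- **Steadiness:** under about 30 N the tilt stayed at or below 0.003 rad. At the final press the two cameras read 0.0004 and 0.0021 rad.
- **Disturbance:** the case shifted about 2–3 mm in all. In the last picture the yellow roll was still on the case, and the eyepiece and batten looked unmoved. I did not re-measure the other bystanders, but the arm never came near them.
- **One thing to note:** the test press briefly reached 37 N, more than I intended, before I eased it. The load on the wedge was not measured directly.

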